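# Load and stir the burnishing tub, then set and lock its air

## Task

Put every brass blank from the rubber mat into the steel burnishing tub, then take the wooden rod from its socket and stir the blanks and balls together with its foot down among the balls near the tub's floor, going round at least three full turns anticlockwise (seen from above) around the middle of the tub, well off its centre but inside the sloping wall, without spilling any balls. Stand the rod back in its socket and turn the air regulator's knob until its white pointer is at the white mark, and only then slide the locking fork fully home around the knob. Leave the oil bottle, tape measure and try square where they are.

Things in the scene. Friction and masses are not known exactly. Their poses are not given: they have to be found in the camera images.
- tub: open bowl-shaped steel burnishing tub on a grey vibrating base, fixed to the bench; origin under its centre on the bench, z up. Inner floor 25 mm and rim 85 mm above the bench, inner radius 85 mm at the rim; the flat middle of the floor is about 48 mm in radius, from there the wall slopes up (inner radius about 71 mm at 20 mm above the floor); wall 4 mm; outer rim 184 mm across, base 150 mm across
- tub_s0 (a point): point on the tub's inner floor 35 mm from its centre, at 0 degrees anticlockwise (seen from above) from the tub's x axis; the rod's foot is seen to go round by passing within 30 mm of these three in turn
- tub_s1 (a point): point on the tub's inner floor 35 mm from its centre, at 120 degrees anticlockwise (seen from above) from the tub's x axis; the rod's foot is seen to go round by passing within 30 mm of these three in turn
- tub_s2 (a point): point on the tub's inner floor 35 mm from its centre, at 240 degrees anticlockwise (seen from above) from the tub's x axis; the rod's foot is seen to go round by passing within 30 mm of these three in turn
- bead0: white ceramic burnishing ball, 24 mm across, 20 g, smooth and slippery, loose in the tub; origin at its centre
- bead1: white ceramic burnishing ball, 24 mm across, 20 g, smooth and slippery, loose in the tub; origin at its centre
- bead2: white ceramic burnishing ball, 24 mm across, 20 g, smooth and slippery, loose in the tub; origin at its centre
- bead3: white ceramic burnishing ball, 24 mm across, 20 g, smooth and slippery, loose in the tub; origin at its centre
- bead4: white ceramic burnishing ball, 24 mm across, 20 g, smooth and slippery, loose in the tub; origin at its centre
- bead5: white ceramic burnishing ball, 24 mm across, 20 g, smooth and slippery, loose in the tub; origin at its centre
- bead6: white ceramic burnishing ball, 24 mm across, 20 g, smooth and slippery, loose in the tub; origin at its centre
- blank0: brass knob blank: a disc 28 mm across and 12 mm high with a boss 18 mm across on top, 20 mm high in all, about 80 g; origin under its centre, z up through the boss. Starts boss up on the rubber mat (top of mat 4 mm above the bench), at least 50 mm from its neighbours' centres; there may be two, three or four of them
- blank1: brass knob blank: a disc 28 mm across and 12 mm high with a boss 18 mm across on top, 20 mm high in all, about 80 g; origin under its centre, z up through the boss. Starts boss up on the rubber mat (top of mat 4 mm above the bench), at least 50 mm from its neighbours' centres; there may be two, three or four of them
- blank2: brass knob blank: a disc 28 mm across and 12 mm high with a boss 18 mm across on top, 20 mm high in all, about 80 g; origin under its centre, z up through the boss. Starts boss up on the rubber mat (top of mat 4 mm above the bench), at least 50 mm from its neighbours' centres; there may be two, three or four of them
- blank3: brass knob blank: a disc 28 mm across and 12 mm high with a boss 18 mm across on top, 20 mm high in all, about 80 g; origin under its centre, z up through the boss. Starts boss up on the rubber mat (top of mat 4 mm above the bench), at least 50 mm from its neighbours' centres; there may be two, three or four of them
- rod: round wooden stirring rod, 16 mm across, 130 mm long, 60 g, with a rounded foot and a round collar, 38 mm across, 45 to 51 mm above the foot. Gripped with the fingertips resting on the collar it can neither slide up nor swing much; origin at the lowest point of its foot, z along the rod to its top. Starts standing in its socket, where it may lean up to about 10 degrees
- socket: dark steel tube socket with a round flange, fixed to the bench, in which the rod stands; origin under its centre. The bore is 19.6 mm across, flares to about 37 mm at the mouth, 46 mm above the bench; flange 70 mm across, bore floor (where the rod's foot stands) 9 mm above the bench
- knob (a joint): turn of the regulator knob, rad, 0 to 4.2, growing clockwise seen from above; it has light friction (0.05 N m) and stays where it is left. At 0 its white pointer points back at the locking fork, at pi (3.14) straight away from the fork, to the white mark on the housing between the knob and the round gauge (+x of lock_tab). It starts about 1 to 2 rad short of the mark
- knob_grip (a point): on the knob's axis 64 mm above the bench, the height to grip: the black knob is a disc 48 mm across, its top 40 mm above the bench, with an upright bar 46 mm long, 14 mm thick, from 40 to 77 mm above the bench. The x axis of this point lies along the bar; the white pointer is on its -x half
- lock (a joint): slide of the steel locking fork, m, 0 (fully back, up to about 0.006 at the start) to 0.062 (fully home), towards the knob (+x of lock_tab); friction about 2 N, stays where left. Its two prongs (42 to 48 mm above the bench, 21 mm apart) then lie either side of the knob's bar
- lock_tab (a point): in the middle of the locking fork's upright tab, 73 mm above the bench; x is the direction of the slide home, towards the knob, z up. Tab 16 mm thick along x, 22 mm wide along y, top 90 mm above the bench; 114 mm from the knob's axis when fully back, 52 mm when home. The aluminium regulator under it is 30 mm high, 70 mm wide; its gauge, 50 mm high, starts 77 mm beyond the knob's axis
- oiler: grey plastic oil bottle, 54 mm across, 130 mm high, origin under its centre; a bystander
- tape: yellow tape measure, 60 x 34 x 56 mm high, origin under its centre; a bystander
- square: try square lying flat, wooden stock 110 mm, steel blade 120 mm, 14 mm high, origin under the middle; a bystander
There are look-alikes about, which are no part of the job. Of the things that look like the tub, the smallest one is meant.

How it is judged:
On the way, in this order (a step that is already met when the one before it is completed fails the run):
1. every brass blank lies in the tub, let go (horizontal distance between each of blank0, blank1, blank2, blank3 and tub below 0.087 m and z of each of blank0, blank1, blank2, blank3 in the frame of tub below 0.08 m and contact force between the fingers and blank0 below 0.1 N and contact force between the fingers and blank1 below 0.1 N and contact force between the fingers and blank2 below 0.1 N and contact force between the fingers and blank3 below 0.1 N), for 0.2 s.
2. stirring anticlockwise: the held rod's foot, less than 28 mm above the tub floor, keeps balls or blanks moving at 0 degrees (turn 1) (horizontal distance between rod and tub_s0 below 0.03 m and z of rod in the frame of tub below 0.053 m and contact force between the fingers and rod above 0.5 N and linear speed of any of bead0, bead1, bead2, bead3, bead4, bead5, bead6, blank0, blank1, blank2, blank3 above 0.01 m/s), for 0.04 s.
3. stirring anticlockwise: the held rod's foot, less than 28 mm above the tub floor, keeps balls or blanks moving at 120 degrees (turn 1) (horizontal distance between rod and tub_s1 below 0.03 m and z of rod in the frame of tub below 0.053 m and contact force between the fingers and rod above 0.5 N and linear speed of any of bead0, bead1, bead2, bead3, bead4, bead5, bead6, blank0, blank1, blank2, blank3 above 0.01 m/s), for 0.04 s.
4. stirring anticlockwise: the held rod's foot, less than 28 mm above the tub floor, keeps balls or blanks moving at 240 degrees (turn 1) (horizontal distance between rod and tub_s2 below 0.03 m and z of rod in the frame of tub below 0.053 m and contact force between the fingers and rod above 0.5 N and linear speed of any of bead0, bead1, bead2, bead3, bead4, bead5, bead6, blank0, blank1, blank2, blank3 above 0.01 m/s), for 0.04 s.
5. stirring anticlockwise: the held rod's foot, less than 28 mm above the tub floor, keeps balls or blanks moving at 0 degrees (turn 2) (all of step 2), for 0.04 s.
6. stirring anticlockwise: the held rod's foot, less than 28 mm above the tub floor, keeps balls or blanks moving at 120 degrees (turn 2) (all of step 3), for 0.04 s.
7. stirring anticlockwise: the held rod's foot, less than 28 mm above the tub floor, keeps balls or blanks moving at 240 degrees (turn 2) (all of step 4), for 0.04 s.
8. stirring anticlockwise: the held rod's foot, less than 28 mm above the tub floor, keeps balls or blanks moving at 0 degrees (turn 3) (all of step 5), for 0.04 s.
9. the rod is out of the tub and back in its socket, and the knob's pointer is at the mark (value of joint knob between 3.01159 and 3.27159 rad and horizontal distance between rod and socket below 0.015 m and z of rod in the frame of socket below 0.024 m and angle between rod's own z axis and vertical below 0.26 rad), for 0.2 s.
10. the locking fork is fully home with the knob at the mark (value of joint knob between 3.01159 and 3.27159 rad and value of joint lock above 0.055 m), for 0.2 s.
At the end, for the whole second after the job is handed in: All blanks lie in the tub (within 87 mm of its axis, under 55 mm above its floor), at rest; the rod stands in its socket (foot within 15 mm of the socket floor, tilt under 0.26 rad); the knob is within 0.13 rad of the mark; the fork is at least 55 mm along its 62 mm slide; all let go (all of step 1 and all of step 10 and horizontal distance between rod and socket below 0.015 m and z of rod in the frame of socket below 0.024 m and angle between rod's own z axis and vertical below 0.26 rad and linear speed of each of blank0, blank1, blank2, blank3, rod below 0.05 m/s); the robot touches nothing.
It fails at once if a burnishing ball is spilled out of the tub (horizontal distance between any of bead0, bead1, bead2, bead3, bead4, bead5, bead6 and tub above 0.11 m).
It fails at once if a bystander (oil bottle, tape measure, try square) is moved more than 30 mm (distance of any of oiler, tape, square from where it was at the start of the episode above 0.03 m).
It fails at once if the locking fork is pushed more than half home while the knob is off the mark (value of joint lock above 0.031 m and not (value of joint knob between 3.01159 and 3.27159 rad)).
Of blank0, blank1, blank2, blank3 only 2 to 4 are there at a start; the rules pass over those that are not, and their reading is None.
At some moment in a run one of blank0, blank1, blank2, blank3 may be knocked a few centimetres aside while the robot is not near it.
It also fails if it takes over 210 s, if anything falls off the work surface, if the arm or the gripper's body presses on something with over 40 N, if the wrist force passes 120 N, or if a joint passes its speed limit or range.

## Robot

A 6-joint arm with a two-finger parallel gripper is mounted at the origin on the work surface. World frame = base frame: x ahead of the robot, y to its left, z up, the work surface at z = 0. Lengths are in m, angles in rad, forces in N, time in s.
With the tool pointing down it reaches from about 0.35 to 0.775 m from the base axis. Payload 5.5 kg.
Tool frame: the origin (TCP) lies between the finger pads; the fingertips stand 8 mm ahead of it and the grasp point (between the pads) lies 11 mm behind it; z points along the fingers, y is the line along which they close (so a half turn about z gives the same grasp; the last joint's range is limited). The gripper opens to 85 mm and grips with 20 to 120 N. Pads are 22 mm wide; open, the fingers measure 114 mm over their backs; the gripper's body (76 mm by 85 mm) begins 54 mm behind the grasp point. The pads swing forward as they close: fully open they stand 13 mm farther back than shut.
Start: joints at [-1.249, 0.313, 0.046, 1.304, 0, 1.431], TCP at [0.256, -0.515, 0.239] pointing down, gripper open.
Joint ranges: [-2.76, 2.76], [-0.86, 1.69], [-1.03, 1.26], [-2.2, 2.34], [-1.47, 1.5], [-3.14, 3.14]. Speed limits (rad/s): [2.57, 2.57, 3.14, 3.14, 3.14, 3.14].

## Interface

Orientations are given as a unit quaternion [w, x, y, z].
In Python, from workcell import env gives the robot as it stands.
- The arm moves only by the tool move_arm, never from a script. Its argument "moves" is one flat list of numbers, 5 for each row, row after row: the shift along the world's x, y, z in m, then the turn about the world's z in rad, then the finger opening in m, from 0 to 0.0854. A call has 1 to 12 rows; each row is the pose to reach, as a shift and turn from the pose commanded when the call began; what a row does not reach only later rows make up. A row lasts 1/12 s, in which the tool goes at most 41.7 mm and 7.16 degrees, less where a joint would pass 70% of its speed; a pose out of reach is approached as far as the arm can. A call with a gripper value outside its range is refused whole. The fingers move at their own pace and stop on an object; "newtons" is the grip in N (left out, the last holds). Time passes only in rows, so rows that repeat a pose let the fingers close. It gives the time, the measured TCP pose, the force, the opening and the grip force at its end, in the units of the state.
- env.get_state(): the state, without advancing time (a new reading comes with each control period).
- env.read_camera(name): name is "scene" or "top" or "wrist"; returns a dict with "pixels" (480x640x3 uint8, red, green, blue), "camera_matrix" (3x3 intrinsics, pixels), "rvec" (rotation vector, rad) and "tvec" (3), from world to camera coordinates, as OpenCV has them. Camera axes: x right, y down, z forward; pixel columns grow to the right and rows downward; lengths in m; the calibration is good to about 2 mm. A picture is of the moment at which its call begins. There is no depth.
- env.hand_in(): hands the job in; it is judged then, once.
The state is a dict: "clock": time; "joint_pos": joint angles; "qvel": joint speeds; "tau": joint torques, N m; "tcp_pos": TCP position; "orientation": TCP orientation; "wrist_force": force on the tool from outside, world axes, zero at the start; "ft_torque": the same for the moment, N m; "finger_gap": finger opening in m; "grip_force": force on a finger pad.
Only numpy, scipy, OpenCV 4.12 (cv2) and the standard library are available. Lean on these libraries where they do the work, as an engineer would, in place of code of your own. Each camera call takes 0.05 s, during which the arm holds its last target. There are 200 camera calls.

## Working session

There is one attempt and no reset: what is moved stays moved. The work goes in short steps, Python scripts to look and compute and a tool call to move; the robot and the scene stay as the last step left them, time stands still between calls to the robot, and variables do not carry over. Pictures are saved under pics/ and viewed, at most 14 in all, crops included, and the job is handed in when it is done.

Besides the shell and the picture viewer there is one more tool, called after "Emit:" as name(argument=value, ...) on one line, values as JSON. move_arm: Moves the arm, as the interface text tells. Its arguments: {"type":"object","properties":{"moves":{"type":"array"},"newtons":{"type":"number"}},"required":["moves"]}

```bash
ls; mkdir -p pics
cat > h.py <<'E'
import numpy as np, cv2
from workcell import env
def shot(cam,name):
    d=env.read_camera(cam); cv2.imwrite(f'pics/{name}.png',d['pixels'][:,:,::-1]); np.savez(f'pics/{name}.npz',**d); return d
def load(name): return dict(np.load(f'pics/{name}.npz'))
def w(d,u,v,z):
    "pixel -> world point on plane z"
    K=np.array(d['camera_matrix'],float);R=cv2.Rodrigues(np.array(d['rvec'],float))[0];t=np.array(d['tvec'],float).ravel()
    r=R.T@np.linalg.inv(K)@np.array([u,v,1.]);c=-R.T@t
    return (c+r*(z-c[2])/r[2]).round(4)
def px(d,p):
    return cv2.projectPoints(np.array(p,float).reshape(-1,3),np.array(d['rvec'],float),np.array(d['tvec'],float),np.array(d['camera_matrix'],float),None)[0].reshape(-1,2).round(1)
E
python3 - <<'E'
from h import *
shot('top','t0');shot('scene','s0')
s=env.get_state();print({k:np.round(v,3) for k,v in s.items()})
for n in('t0','s0'):
    d=load(n);R=cv2.Rodrigues(d['rvec'])[0];print(-R.T@d['tvec'].ravel(),d['camera_matrix'][0,0])
E
```

```text
pics
{'clock': np.float64(0.1), 'joint_pos': array([-1.249,  0.314,  0.045,  1.304, -0.   ,  1.431]), 'qvel': array([ 0.   , -0.002,  0.003,  0.001,  0.002, -0.001]), 'tau': array([ 2.0000e-03, -4.8173e+01,  2.9924e+01,  1.3000e-02, -0.0000e+00,
       -0.0000e+00]), 'tcp_pos': array([ 0.256, -0.514,  0.238]), 'orientation': array([-0.001,  0.973,  0.229, -0.   ]), 'wrist_force': array([0.475, 0.798, 0.095]), 'ft_torque': array([0.013, 0.033, 0.071]), 'grip_force': np.float64(0.0), 'finger_gap': np.float64(0.085)}
[ 0.36009479 -0.00801661  0.98010841] 446.0858266106873
[ 1.01518723 -0.38521194  0.60955232] 435.3995111299697
```

View pics/t0.png

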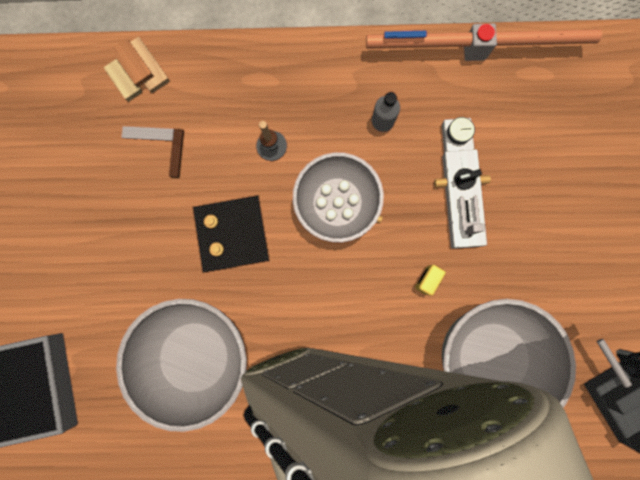

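View pics/s0.png

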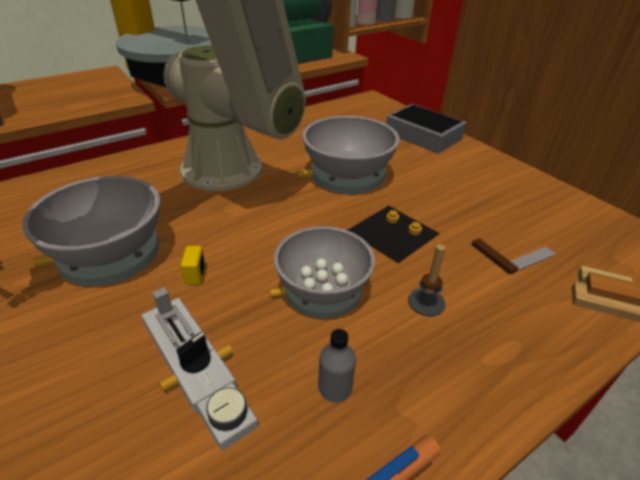

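The top view shows the small tub at about (338,198), two blanks at (210,221) and (216,249), the rod and socket at (270,145), and the regulator at (465,180) with its fork end at (470,230). The scene view agrees, with the rod leaning slightly. Next I'll zoom in.

Run:
```python
from h import *
a=cv2.imread('pics/t0.png');b=cv2.imread('pics/s0.png')
c=lambda im,x,y,w_,h_,W,H:cv2.resize(im[y:y+h_,x:x+w_],(W,H),interpolation=cv2.INTER_CUBIC)
m=np.zeros((600,800,3),np.uint8)
m[:600,:300]=c(a,430,110,75,150,300,600)   # x4
m[:300,300:600]=c(a,240,110,60,60,300,300) # x5
m[300:600,300:600]=c(a,190,195,75,75,300,300) #x4
m[:400,600:800]=c(b,400,235,50,100,200,400) #x4
cv2.imwrite('pics/m0.png',m)
d=load('t0')
for n,u,v,z in[('tub rim',338,198,.085),('blank0',210.5,221.5,.02),('blank1',216.5,249,.02)]:print(n,w(d,u,v,z))
# rim fit
```

```text
tub rim [ 0.5297 -0.0316  0.085 ]
blank0 [0.4956 0.2451 0.02  ]
blank1 [0.4353 0.2318 0.02  ]
```

View pics/m0.png

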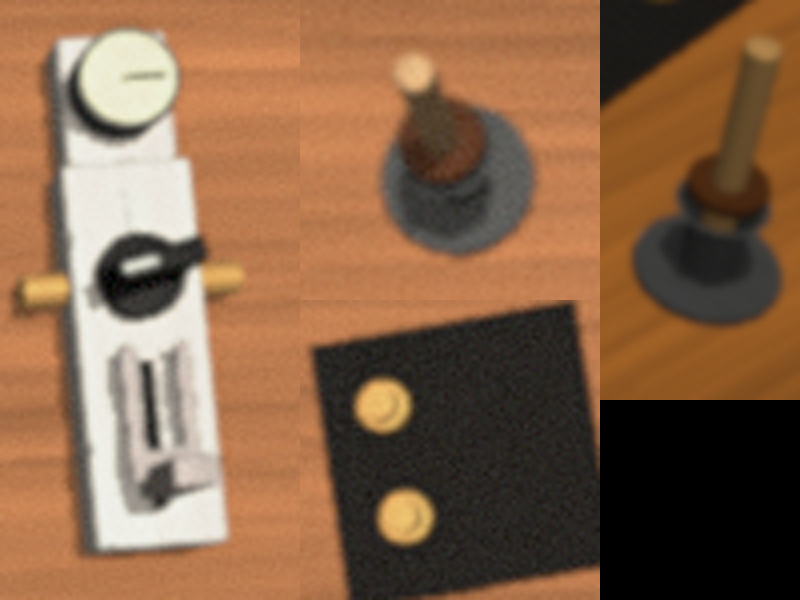

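The crops show the rod's top at about (263,124), its collar at (269,138) and the flange at (272,146). The knob disc is at about (465,179); its bar runs to the upper right and the white pointer mark is on its left half. The tab is at about (476,227). I'll compute positions from these.

Run:
```python
from h import *
d=load('t0')
for n,u,v,z in[('blank0',210.5,221.2,.014),('blank1',216.2,249.2,.014),('rodtop',263,124.4,.139),('collar',268.6,138,.06),('flange',271.8,146,.006),('knobdisc',465,179.2,.04),('tabtop',477,227,.09),('gauge',461.7,130.5,.05),('platecornL',452.5,246,.03),('platecornR',487,245,.03),('oiler',385,115,.065),('tape',432,280,.056),
 ('plTL',445.5,151.5,.03),('plTR',477.5,150,.03)]:print(n,w(d,u,v,z))
im=cv2.cvtColor(cv2.imread('pics/t0.png'),cv2.COLOR_BGR2HSV)
# tub outer rim: radius 92mm circle search on gray-scale gradients
g=cv2.GaussianBlur(cv2.imread('pics/t0.png',0),(3,3),0).astype(float)
gx=cv2.Sobel(g,cv2.CV_64F,1,0);gy=cv2.Sobel(g,cv2.CV_64F,0,1);G=np.hypot(gx,gy)
a=np.arange(0,6.28,.03);best=[]
for x in np.arange(.515,.545,.001):
  for y in np.arange(-.046,-.016,.001):
    s=0
    for r in(.092,.085):
      p=px(d,np.c_[x+r*np.cos(a),y+r*np.sin(a),0*a+.085])
      s+=cv2.remap(G.astype(np.float32),p[:,0].astype(np.float32),p[:,1].astype(np.float32),1).mean()
    best.append((s,x,y))
print(sorted(best)[-3:])
```

```text
blank0 [0.4971 0.2467 0.014 ]
blank1 [0.4354 0.2339 0.014 ]
rodtop [0.667  0.1125 0.139 ]
collar [0.666  0.1121 0.06  ]
flange [0.6654 0.112  0.006 ]
knobdisc [ 0.5736 -0.3045  0.04  ]
tabtop [ 0.4646 -0.3082  0.09  ]
gauge [ 0.677  -0.2991  0.05  ]
platecornL [ 0.4319 -0.2746  0.03  ]
platecornR [ 0.4327 -0.3478  0.03  ]
oiler [ 0.7089 -0.1348  0.065 ]
tape [ 0.3605 -0.2223  0.056 ]
plTL [ 0.6378 -0.2683  0.03  ]
plTR [ 0.6397 -0.3375  0.03  ]
[(np.float32(454.81146), np.float64(0.533), np.float64(-0.03199999999999999)), (np.float32(457.00836), np.float64(0.532), np.float64(-0.030999999999999986)), (np.float32(472.25275), np.float64(0.533), np.float64(-0.030999999999999986))]
```

Emit:
move_arm(moves=[0.04, 0.04, 0, 0.12, 0.0854, 0.07, 0.07, 0, 0.24, 0.0854, 0.09, 0.1, 0, 0.36, 0.0854, 0.11, 0.13, 0, 0.48, 0.0854, 0.13, 0.16, 0, 0.6, 0.0854, 0.15, 0.19, 0, 0.72, 0.0854, 0.17, 0.22, 0, 0.84, 0.0854, 0.19, 0.25, 0, 0.96, 0.0854, 0.2, 0.28, 0, 1.08, 0.0854, 0.2, 0.31, 0, 1.2, 0.0854, 0.2, 0.34, 0, 1.32, 0.0854, 0.2, 0.37, 0, 1.44, 0.0854])

```text
clock: 1.1
tcp_pos: [0.4559, -0.1431, 0.2388]
orientation: [-0.001, 0.578, 0.816, -0.0]
wrist_force: [0.0, 0.1, -1.0]
finger_gap: 0.0854
grip_force: 0.0
```

Emit:
move_arm(moves=[0.0, 0.04, 0, 0.12, 0.07, 0.0, 0.08, 0, 0.24, 0.07, 0.0, 0.12, 0, 0.36, 0.07, 0, 0.16, 0, 0.48, 0.07, 0, 0.2, 0, 0.6, 0.07, 0, 0.24, 0, 0.72, 0.07, 0, 0.28, 0, 0.84, 0.07, 0, 0.32, 0, 0.96, 0.07, 0, 0.35, 0, 1.08, 0.07, 0, 0.37, 0, 1.2, 0.07, -0.01, 0.38, 0, 1.32, 0.07, -0.021, 0.377, 0, 1.44, 0.07])

```text
clock: 2.1
tcp_pos: [0.4349, 0.2346, 0.2385]
orientation: [-0.0, -0.105, 0.995, 0.0]
wrist_force: [-0.8, -0.2, 0.8]
finger_gap: 0.07
grip_force: 0.0
```

Run:
```python
from h import *
d=shot('wrist','w0');t=shot('top','t1');s=env.get_state();print(np.round(s['tcp_pos'],4),px(d,[[.4354,.2339,.024],[.4971,.2467,.024]]))
im=cv2.cvtColor(d['pixels'],cv2.COLOR_RGB2HSV);m=cv2.inRange(im,(12,110,110),(30,255,255))
n,_,st,c=cv2.connectedComponentsWithStats(m)
for i in range(1,n):
  if st[i,4]>80:print(st[i],c[i],w(d,*c[i],.018))
```

```text
[0.4334 0.2326 0.2388] [[313.3 212.2]
 [313.1 269.7]]
[     0      0    640    440 171669] [334.98130123 196.68894792] [0.4161 0.2526 0.018 ]
[299 198  28  27 612] [312.51470588 210.89379085] [0.4354 0.2331 0.018 ]
[299 254  27  26 553] [312.16636528 266.52079566] [0.496  0.2455 0.018 ]
[ 459  418   70   62 2708] [487.75110783 453.6894387 ] [0.7031 0.5232 0.018 ]
[  97  422   71   58 1863] [138.61245303 457.59527644] [0.804  0.0782 0.018 ]
```

View pics/w0.png

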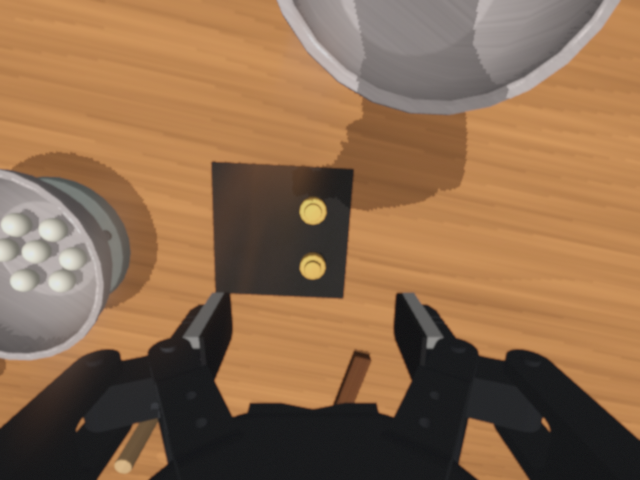

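The wrist view shows blanks at (312,211) and (312,267), which matches the top-view estimates, with the fingers either side of that line. I'll pick the nearer one.

Emit:
move_arm(moves=[0.001, 0.001, -0.04, 0, 0.06, 0.001, 0.001, -0.08, 0, 0.06, 0.001, 0.001, -0.12, 0, 0.06, 0.001, 0.001, -0.16, 0, 0.06, 0.001, 0.001, -0.19, 0, 0.06, 0.001, 0.001, -0.21, 0, 0.06, 0.001, 0.001, -0.225, 0, 0.06, 0.001, 0.001, -0.225, 0, 0.01, 0.001, 0.001, -0.225, 0, 0.01, 0.001, 0.001, -0.225, 0, 0.01, 0.001, 0.001, -0.225, 0, 0.01, 0.001, 0.001, -0.225, 0, 0.01], newtons=40)

```text
clock: 3.2
tcp_pos: [0.4374, 0.2335, 0.0156]
orientation: [0.001, -0.1, 0.995, 0.0]
wrist_force: [0.2, 0.5, -1.0]
finger_gap: 0.0252
grip_force: 39.3
```

Emit:
move_arm(moves=[0, 0, 0.04, 0, 0.01, 0, 0, 0.08, 0, 0.01, 0.01, -0.03, 0.11, 0, 0.01, 0.02, -0.06, 0.13, 0, 0.01, 0.035, -0.1, 0.13, 0, 0.01, 0.05, -0.14, 0.13, 0, 0.01, 0.065, -0.18, 0.13, 0, 0.01, 0.08, -0.215, 0.13, 0, 0.01, 0.09, -0.24, 0.12, 0, 0.01, 0.097, -0.249, 0.09, 0, 0.01, 0.097, -0.249, 0.055, 0, 0.01, 0.097, -0.249, 0.055, 0, 0.01])

```text
clock: 4.2
tcp_pos: [0.5298, -0.0164, 0.0646]
orientation: [-0.004, -0.099, 0.995, 0.001]
wrist_force: [-1.4, 0.2, -1.4]
finger_gap: 0.0257
grip_force: 39.7
```

Emit:
move_arm(moves=[0, 0, 0, 0, 0.05, 0, 0, 0, 0, 0.05, 0, 0, 0, 0, 0.05, 0, 0, 0.04, 0, 0.05, 0, 0, 0.075, 0, 0.05, -0.01, 0.04, 0.1, 0, 0.05, -0.015, 0.08, 0.11, 0, 0.05, -0.02, 0.12, 0.11, 0, 0.06, -0.025, 0.16, 0.11, 0, 0.06, -0.03, 0.2, 0.11, 0, 0.06, -0.037, 0.235, 0.11, 0, 0.06, -0.037, 0.262, 0.11, 0, 0.06])

```text
clock: 5.2
tcp_pos: [0.4951, 0.25, 0.1822]
orientation: [0.002, -0.102, 0.995, 0.001]
wrist_force: [0.8, -0.6, -0.9]
finger_gap: 0.0601
grip_force: 0.0
```

Run:
```python
from h import *
d=shot('wrist','w1');s=env.get_state();print(np.round(s['tcp_pos'],4))
im=cv2.cvtColor(d['pixels'],cv2.COLOR_RGB2HSV);m=cv2.inRange(im,(15,130,150),(28,255,255))
n,_,st,c=cv2.connectedComponentsWithStats(m)
for i in range(1,n):
  if 300<st[i,4]<20000:print(st[i],c[i],w(d,*c[i],.018))
t=shot('top','t2')
cv2.imwrite('pics/c2.png',cv2.resize(t['pixels'][100:280,150:390,::-1],(800,600),interpolation=cv2.INTER_CUBIC))
```

```text
[0.4958 0.2535 0.1821]
[294 209  32  30 382] [311.77225131 221.91099476] [0.495  0.2478 0.018 ]
[ 360  343   37   61 1163] [379.37231298 379.73172829] [0.6434 0.3487 0.018 ]
[ 446  413   54   49 1004] [467.62151394 437.58565737] [0.6962 0.4614 0.018 ]
[ 111  417   69   63 1655] [151.62175227 451.07371601] [0.7838 0.1273 0.018 ]
[459 460  56  20 433] [487.37644342 471.19399538] [0.737  0.4986 0.018 ]
```

View pics/c2.png

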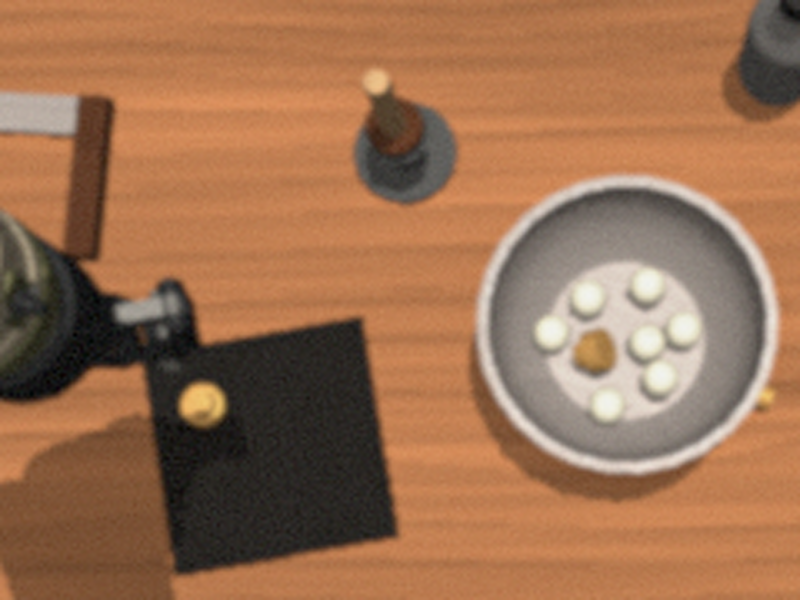

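The crop shows the first blank lying in the tub among the balls at (595,352), and the second still on the mat at (202,403). I'll descend on the second.

Emit:
move_arm(moves=[0, 0, -0.04, 0, 0.06, 0, 0, -0.08, 0, 0.06, 0, 0, -0.11, 0, 0.06, 0, 0, -0.135, 0, 0.06, 0, 0, -0.135, 0, 0.06])

```text
clock: 5.72
tcp_pos: [0.4932, 0.2449, 0.041]
orientation: [-0.003, -0.1, 0.995, -0.001]
wrist_force: [-0.3, -0.9, 0.0]
finger_gap: 0.0601
grip_force: 0.0
```

Emit:
move_arm(moves=[0, 0, -0.02, 0, 0.06, 0, 0, -0.03, 0, 0.06, 0, 0, -0.03, 0, 0.01, 0, 0, -0.03, 0, 0.01, 0, 0, -0.03, 0, 0.01, 0, 0, -0.03, 0, 0.01, 0, 0, -0.03, 0, 0.01, 0, 0, 0.01, 0, 0.01, 0, 0, 0.05, 0, 0.01, 0, 0, 0.09, 0, 0.01, 0, -0.02, 0.12, 0, 0.01])

```text
clock: 6.63
tcp_pos: [0.4974, 0.2285, 0.1685]
orientation: [0.002, -0.101, 0.995, 0.001]
wrist_force: [0.9, 0.8, -0.5]
finger_gap: 0.0259
grip_force: 39.5
```

Emit:
move_arm(moves=[0.005, -0.04, 0.01, 0, 0.01, 0.01, -0.08, 0.01, 0, 0.01, 0.015, -0.12, 0.01, 0, 0.01, 0.02, -0.16, 0, 0, 0.01, 0.025, -0.2, -0.01, 0, 0.01, 0.032, -0.235, -0.02, 0, 0.01, 0.037, -0.26, -0.04, 0, 0.01, 0.037, -0.271, -0.07, 0, 0.01, 0.037, -0.271, -0.092, 0, 0.01, 0.037, -0.271, -0.092, 0, 0.01, 0.037, -0.271, -0.092, 0, 0.05, 0.037, -0.271, -0.092, 0, 0.05])

```text
clock: 7.63
tcp_pos: [0.5341, -0.0446, 0.0739]
orientation: [0.001, -0.1, 0.995, -0.0]
wrist_force: [0.9, 0.9, 1.1]
finger_gap: 0.0489
grip_force: 0.0
```

Emit:
move_arm(moves=[0, 0, 0, 0, 0.05, 0, 0, 0.04, 0, 0.05, 0, 0, 0.08, 0, 0.05, 0, 0, 0.12, 0, 0.05, 0.03, 0.03, 0.14, 0, 0.06, 0.055, 0.06, 0.14, 0, 0.06, 0.08, 0.09, 0.14, 0, 0.06, 0.105, 0.12, 0.14, 0, 0.06, 0.12, 0.14, 0.14, 0, 0.06, 0.133, 0.157, 0.14, 0, 0.06, 0.133, 0.157, 0.14, 0, 0.06])

```text
clock: 8.55
tcp_pos: [0.6684, 0.1167, 0.2136]
orientation: [0.002, -0.102, 0.995, 0.0]
wrist_force: [-0.2, -0.5, 0.7]
finger_gap: 0.0601
grip_force: 0.0
```

Run:
```python
from h import *
t=shot('top','t3');d=shot('wrist','w3');s=env.get_state();print(np.round(s['tcp_pos'],4))
print(px(d,[.666,.112,.139]),px(d,[.666,.112,.06]))
m=np.zeros((600,800,3),np.uint8)
m[:,:400]=cv2.resize(t['pixels'][100:280,280:400,::-1],(400,600),interpolation=cv2.INTER_CUBIC)
m[:480,400:]=cv2.resize(d['pixels'][:,60:593,::-1],(400,360))[:,:].repeat(1,0) if 0 else cv2.resize(d['pixels'][:,120:520,::-1],(400,480))
cv2.imwrite('pics/m3.png',m)
```

```text
[0.6665 0.1137 0.2135]
[[310.9 253.2]] [[311.5 223.6]]
```

View pics/m3.png

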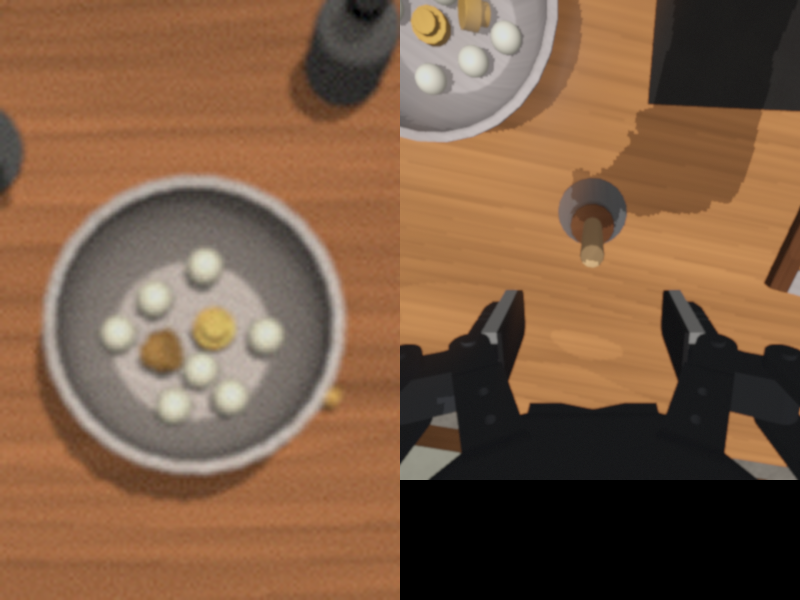

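Both blanks lie in the tub: in the top crop one is at (213,327) and the tilted one is at (162,352), with all seven balls inside. The wrist crop shows the rod top at image pixel (312,258), centred between the fingers. I'll go down on the rod.

Emit:
move_arm(moves=[0.002, 0, -0.03, 0, 0.06, 0.002, 0, -0.06, 0, 0.06, 0.002, 0, -0.09, 0, 0.06, 0.002, 0, -0.115, 0, 0.06, 0.002, 0, -0.127, 0, 0.06, 0.002, 0, -0.127, 0, 0.06, 0.002, 0, -0.131, 0, 0.06, 0.002, 0, -0.131, 0, 0.06])

```text
clock: 9.32
tcp_pos: [0.6692, 0.1119, 0.0831]
orientation: [0.001, -0.1, 0.995, -0.0]
wrist_force: [0.3, 0.4, -0.8]
finger_gap: 0.0599
grip_force: 0.0
```

Emit:
move_arm(moves=[0, 0, -0.002, 0, 0.06, 0, 0, -0.004, 0, 0.06, 0, 0, -0.004, 0, 0.06])

```text
clock: 9.57
tcp_pos: [0.6687, 0.1122, 0.0782]
orientation: [0.001, -0.1, 0.995, -0.0]
wrist_force: [0.3, 0.0, 0.2]
finger_gap: 0.06
grip_force: 0.0
```

Emit:
move_arm(moves=[0, 0, -0.002, 0, 0.06, 0, 0, -0.003, 0, 0.06, 0, 0, -0.004, 0, 0.06, 0, 0, -0.004, 0, 0.06])

```text
clock: 9.9
tcp_pos: [0.6689, 0.1124, 0.0741]
orientation: [0.001, -0.1, 0.995, 0.0]
wrist_force: [-0.2, 0.9, 3.0]
finger_gap: 0.0603
grip_force: 0.0
```

Emit:
move_arm(moves=[0, 0, 0.001, 0, 0.06, 0, 0, 0.001, 0, 0, 0, 0, 0.001, 0, 0, 0, 0, 0.001, 0, 0, 0, 0, 0.001, 0, 0, 0, 0, 0.001, 0, 0, 0, 0, 0.001, 0, 0, 0, 0, 0.001, 0, 0], newtons=70)

```text
clock: 10.57
tcp_pos: [0.6682, 0.1124, 0.0744]
orientation: [0.0, -0.1, 0.995, 0.0]
wrist_force: [-1.2, 1.1, 3.3]
finger_gap: 0.0146
grip_force: 68.0
```

Emit:
move_arm(moves=[0, 0, 0.02, 0, 0, 0, 0, 0.05, 0, 0, 0, 0, 0.085, 0, 0, 0, 0, 0.115, 0, 0, -0.018, -0.027, 0.118, 0, 0, -0.036, -0.054, 0.118, 0, 0, -0.054, -0.081, 0.118, 0, 0, -0.072, -0.108, 0.118, 0, 0, -0.09, -0.135, 0.118, 0, 0, -0.105, -0.158, 0.118, 0, 0, -0.1125, -0.17, 0.118, 0, 0, -0.1125, -0.17, 0.118, 0, 0])

```text
clock: 11.57
tcp_pos: [0.5541, -0.0601, 0.1921]
orientation: [-0.001, -0.098, 0.995, -0.0]
wrist_force: [0.7, 0.4, -0.5]
finger_gap: 0.0144
grip_force: 68.7
```

Run:
```python
from h import *
s=env.get_state();print(np.round(s['tcp_pos'],4),s['wrist_force'],s['finger_gap'])
d=shot('wrist','w4');b=shot('scene','s4');t=shot('top','t4')
m=np.zeros((600,800,3),np.uint8)
m[:,:400]=cv2.resize(b['pixels'][150:330,250:370,::-1],(400,600),interpolation=cv2.INTER_CUBIC)
m[:480,400:]=d['pixels'][:,120:520,::-1]
cv2.imwrite('pics/m4.png',m)
```

```text
[ 0.5541 -0.0601  0.1921] [ 0.70945573  0.38266895 -0.48386523] 0.014434813978828655
```

View pics/m4.png

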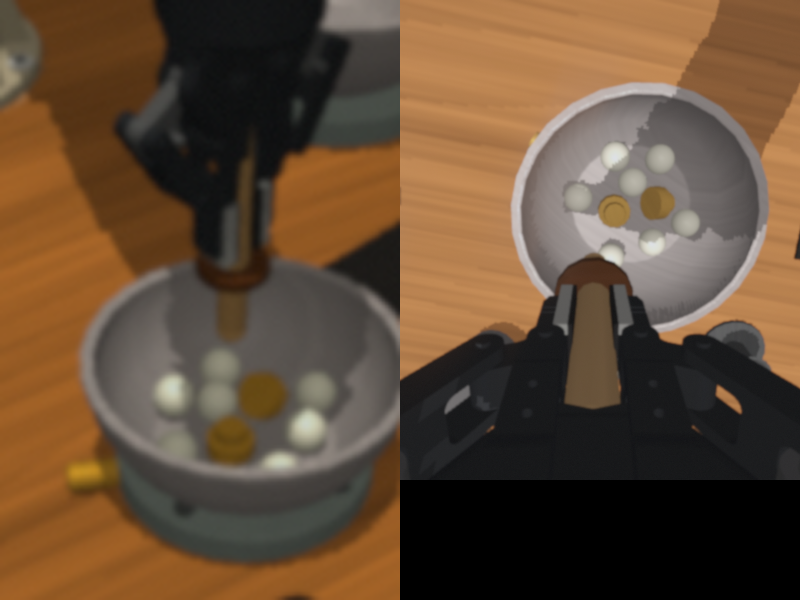

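Scene crop: the rod is held upright with the fingertips on the collar and its foot at (231,335), above a free gap in the tub. I'll lower it.

Emit:
move_arm(moves=[0, 0, -0.035, 0, 0, 0, 0, -0.06, 0, 0, 0, 0, -0.075, 0, 0, 0, 0, -0.085, 0, 0, 0, 0, -0.092, 0, 0, 0, 0, -0.092, 0, 0])

```text
clock: 12.22
tcp_pos: [0.5557, -0.057, 0.0991]
orientation: [-0.001, -0.101, 0.995, 0.0]
wrist_force: [-0.8, -0.3, -0.5]
finger_gap: 0.0144
grip_force: 68.7
```

Run:
```python
from h import *
d=load('s4');print(w(d,319.3,250.6,.127),px(d,[.5555,-.058,.127]))
# stir rows relative to centre
c0=np.array([.0225,-.0268])
for k in range(0,55):
    a=np.deg2rad(-50+20*k);print(k,(np.array([np.cos(a),np.sin(a)])*.035-c0).round(3),end=' ') if k<19 else 0
```

```text
[ 0.5554 -0.0553  0.127 ] [[318.  251.2]]
0 [-0. -0.] 1 [0.008 0.009] 2 [0.012 0.021] 3 [0.012 0.033] 4 [0.008 0.044] 5 [-0.     0.054] 6 [-0.011  0.06 ] 7 [-0.022  0.062] 8 [-0.034  0.06 ] 9 [-0.045  0.054] 10 [-0.053  0.044] 11 [-0.057  0.033] 12 [-0.057  0.021] 13 [-0.053  0.009] 14 [-0.045 -0.   ] 15 [-0.034 -0.006] 16 [-0.023 -0.008] 17 [-0.011 -0.006] 18 [-0. -0.]
```

Emit:
move_arm(moves=[0.008, 0.009, 0, 0, 0, 0.012, 0.021, 0, 0, 0, 0.012, 0.033, 0, 0, 0, 0.008, 0.044, 0, 0, 0, 0, 0.054, 0, 0, 0, -0.011, 0.06, 0, 0, 0, -0.022, 0.062, 0, 0, 0, -0.034, 0.06, 0, 0, 0, -0.045, 0.054, 0, 0, 0])

```text
clock: 12.97
tcp_pos: [0.5157, -0.0035, 0.1038]
orientation: [0.006, -0.101, 0.995, -0.002]
wrist_force: [6.7, -1.4, 8.2]
finger_gap: 0.0144
grip_force: 69.6
```

Emit:
move_arm(moves=[-0.008, -0.009, 0, 0, 0, -0.012, -0.021, 0, 0, 0, -0.012, -0.033, 0, 0, 0, -0.008, -0.044, 0, 0, 0, 0, -0.054, 0, 0, 0, 0.011, -0.06, 0, 0, 0, 0.022, -0.062, 0, 0, 0, 0.034, -0.06, 0, 0, 0, 0.045, -0.054, 0, 0, 0])

```text
clock: 13.72
tcp_pos: [0.5571, -0.06, 0.1002]
orientation: [-0.0, -0.099, 0.995, -0.001]
wrist_force: [-3.0, -1.5, 1.9]
finger_gap: 0.0141
grip_force: 68.9
```

Run:
```python
from h import *
b=shot('scene','s5');d=shot('wrist','w5')
m=np.zeros((600,800,3),np.uint8)
m[:,:400]=cv2.resize(b['pixels'][150:330,250:370,::-1],(400,600),interpolation=cv2.INTER_CUBIC)
m[:480,400:]=d['pixels'][:,120:520,::-1]
cv2.imwrite('pics/m5.png',m)
```

```text
(no output)
```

View pics/m5.png

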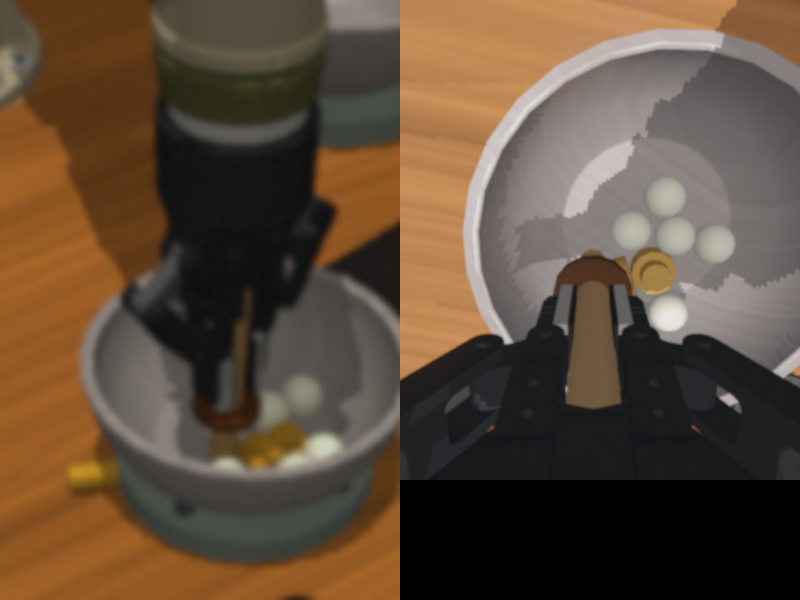

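After one turn the rod is still held upright, and the balls and blanks have been swept together inside the tub with nothing spilled. I'll keep going.

Emit:
move_arm(moves=[0.008, 0.009, 0, 0, 0, 0.012, 0.021, 0, 0, 0, 0.012, 0.033, 0, 0, 0, 0.008, 0.044, 0, 0, 0, 0, 0.054, 0, 0, 0, -0.011, 0.06, 0, 0, 0, -0.022, 0.062, 0, 0, 0, -0.034, 0.06, 0, 0, 0, -0.045, 0.054, 0, 0, 0])

```text
clock: 14.57
tcp_pos: [0.5139, -0.0038, 0.1027]
orientation: [0.004, -0.1, 0.995, -0.002]
wrist_force: [9.9, -6.6, 7.4]
finger_gap: 0.0142
grip_force: 70.1
```

Emit:
move_arm(moves=[-0.008, -0.009, 0, 0, 0, -0.012, -0.021, 0, 0, 0, -0.012, -0.033, 0, 0, 0, -0.008, -0.044, 0, 0, 0, 0, -0.054, 0, 0, 0, 0.011, -0.06, 0, 0, 0, 0.022, -0.062, 0, 0, 0, 0.034, -0.06, 0, 0, 0, 0.045, -0.054, 0, 0, 0])

```text
clock: 15.32
tcp_pos: [0.5533, -0.0561, 0.0993]
orientation: [-0.003, -0.1, 0.995, 0.002]
wrist_force: [-3.4, 2.7, 0.3]
finger_gap: 0.0145
grip_force: 69.1
```

Emit:
move_arm(moves=[0.008, 0.009, 0, 0, 0, 0.012, 0.021, 0, 0, 0, 0.012, 0.033, 0, 0, 0, 0.008, 0.044, 0, 0, 0, 0, 0.054, 0, 0, 0, -0.011, 0.06, 0, 0, 0, -0.022, 0.062, 0, 0, 0, -0.034, 0.06, 0, 0, 0, -0.045, 0.054, 0, 0, 0])

```text
clock: 16.07
tcp_pos: [0.5177, -0.0048, 0.1045]
orientation: [0.008, -0.1, 0.995, -0.003]
wrist_force: [11.4, -5.4, 8.2]
finger_gap: 0.0142
grip_force: 70.3
```

Emit:
move_arm(moves=[-0.008, -0.009, 0, 0, 0, -0.012, -0.021, 0, 0, 0, -0.012, -0.033, 0, 0, 0, -0.008, -0.044, 0, 0, 0, 0, -0.054, 0, 0, 0, 0.011, -0.06, 0, 0, 0, 0.022, -0.062, 0, 0, 0, 0.034, -0.06, 0, 0, 0, 0.045, -0.054, 0, 0, 0])

```text
clock: 16.82
tcp_pos: [0.5559, -0.0585, 0.0995]
orientation: [-0.001, -0.099, 0.995, 0.0]
wrist_force: [-0.0, 0.8, -1.4]
finger_gap: 0.0144
grip_force: 68.9
```

Emit:
move_arm(moves=[0.008, 0.009, 0, 0, 0, 0.012, 0.021, 0, 0, 0, 0.012, 0.033, 0, 0, 0, 0.008, 0.044, 0, 0, 0, 0, 0.054, 0, 0, 0, -0.011, 0.06, 0, 0, 0, -0.022, 0.062, 0, 0, 0, -0.034, 0.06, 0, 0, 0, -0.045, 0.054, 0, 0, 0])

```text
clock: 17.57
tcp_pos: [0.512, -0.0035, 0.1021]
orientation: [0.003, -0.1, 0.995, -0.001]
wrist_force: [6.8, 1.8, 4.6]
finger_gap: 0.0145
grip_force: 69.5
```

Emit:
move_arm(moves=[-0.008, -0.009, 0, 0, 0, -0.012, -0.021, 0, 0, 0, -0.012, -0.033, 0, 0, 0, -0.008, -0.044, 0, 0, 0, 0, -0.054, 0, 0, 0, 0.011, -0.06, 0, 0, 0, 0.022, -0.062, 0, 0, 0, 0.034, -0.06, 0, 0, 0, 0.045, -0.054, 0, 0, 0])

```text
clock: 18.32
tcp_pos: [0.5546, -0.058, 0.099]
orientation: [-0.002, -0.099, 0.995, 0.001]
wrist_force: [-0.1, -0.2, -0.1]
finger_gap: 0.0143
grip_force: 69.1
```

Emit:
move_arm(moves=[0, 0, 0.03, 0, 0, 0, 0, 0.06, 0, 0, 0, 0, 0.092, 0, 0, 0.02, 0.03, 0.092, 0, 0, 0.04, 0.06, 0.092, 0, 0, 0.06, 0.09, 0.092, 0, 0, 0.08, 0.12, 0.092, 0, 0, 0.096, 0.145, 0.092, 0, 0, 0.107, 0.163, 0.08, 0, 0, 0.1105, 0.17, 0.065, 0, 0, 0.1105, 0.17, 0.055, 0, 0, 0.1105, 0.17, 0.055, 0, 0])

```text
clock: 19.32
tcp_pos: [0.6639, 0.1123, 0.1509]
orientation: [-0.004, -0.1, 0.995, 0.0]
wrist_force: [-0.8, 0.5, -1.3]
finger_gap: 0.0147
grip_force: 69.1
```

Run:
```python
from h import *
s=env.get_state();print(np.round(s['tcp_pos'],4))
b=shot('scene','s6');t=shot('top','t6')
p=px(b,[[.666,.112,.09],[.666,.112,.046]]);print(p)
m=np.zeros((600,800,3),np.uint8)
m[:,:400]=cv2.resize(b['pixels'][200:320,390:470,::-1],(400,600),interpolation=cv2.INTER_CUBIC)
m[:,400:]=cv2.resize(t['pixels'][100:280,280:400,::-1],(400,600),interpolation=cv2.INTER_CUBIC)
cv2.imwrite('pics/m6.png',m)
```

```text
[0.6639 0.1123 0.1509]
[[432.1 267.4]
 [427.6 285. ]]
```

View pics/m6.png

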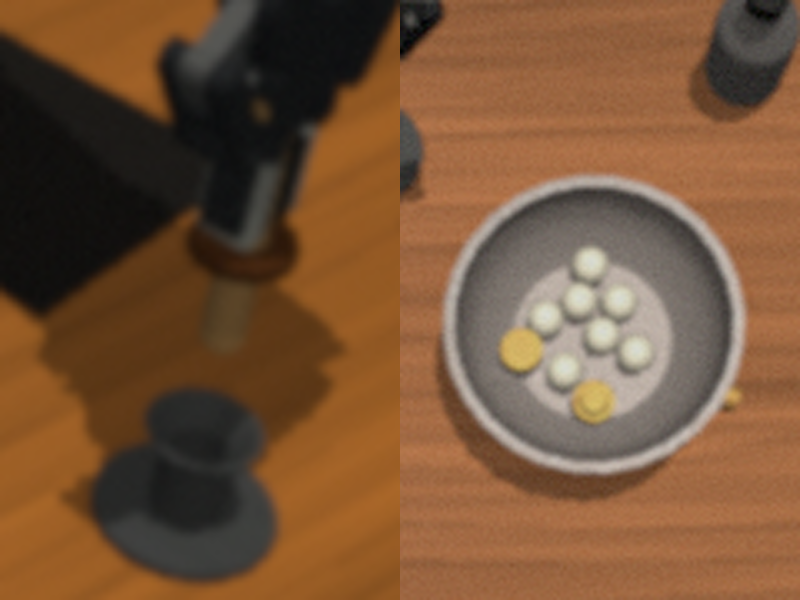

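The foot, at (222,352) in the scene crop, is above the socket mouth at (205,430) along the vertical. All seven balls and both blanks are in the tub. I'll insert the rod.

Emit:
move_arm(moves=[0, 0, -0.015, 0, 0, 0, 0, -0.03, 0, 0, 0, 0, -0.04, 0, 0, 0, 0, -0.05, 0, 0, 0, 0, -0.06, 0, 0, 0, 0, -0.06, 0, 0])

```text
clock: 19.92
tcp_pos: [0.6651, 0.112, 0.0935]
orientation: [-0.001, -0.1, 0.995, 0.0]
wrist_force: [-0.7, 0.8, -1.6]
finger_gap: 0.0144
grip_force: 69.1
```

Emit:
move_arm(moves=[0, 0, -0.006, 0, 0, 0, 0, -0.012, 0, 0, 0, 0, -0.017, 0, 0, 0, 0, -0.017, 0, 0])

```text
clock: 20.25
tcp_pos: [0.6657, 0.1124, 0.0772]
orientation: [-0.001, -0.1, 0.995, 0.0]
wrist_force: [-0.3, 1.5, -1.6]
finger_gap: 0.0144
grip_force: 69.2
```

Emit:
move_arm(moves=[0, 0, -0.002, 0, 0, 0, 0, -0.002, 0, 0.06, 0, 0, -0.002, 0, 0.06, 0, 0, -0.002, 0, 0.06, 0, 0, 0.03, 0, 0.06, 0, 0, 0.065, 0, 0.06, 0, 0, 0.105, 0, 0.06, 0, 0, 0.145, 0, 0.06, 0, 0, 0.185, 0, 0.06, -0.01, -0.04, 0.2, 0, 0.06, -0.02, -0.08, 0.2, 0, 0.06, -0.03, -0.12, 0.2, 0, 0.06])

```text
clock: 21.25
tcp_pos: [0.6375, -0.0075, 0.2811]
orientation: [0.003, -0.101, 0.995, -0.001]
wrist_force: [1.3, -0.1, 0.3]
finger_gap: 0.06
grip_force: 0.0
```

Emit:
move_arm(moves=[-0.015, -0.035, 0, -0.1, 0.07, -0.03, -0.07, 0, -0.2, 0.07, -0.045, -0.105, 0, -0.3, 0.07, -0.06, -0.14, 0, -0.3, 0.07, -0.075, -0.175, 0, -0.3, 0.07, -0.09, -0.21, 0, -0.3, 0.07, -0.105, -0.24, 0, -0.3, 0.07, -0.115, -0.27, 0, -0.3, 0.07, -0.115, -0.297, 0, -0.3, 0.07, -0.115, -0.297, 0, -0.3, 0.07])

```text
clock: 22.08
tcp_pos: [0.5206, -0.309, 0.2784]
orientation: [0.0, 0.053, 0.999, -0.001]
wrist_force: [1.0, 0.2, 0.6]
finger_gap: 0.0699
grip_force: 0.0
```

Run:
```python
from h import *
s=env.get_state();print(np.round(s['tcp_pos'],4),s['joint_pos'].round(2) if hasattr(s['joint_pos'],'round') else s['joint_pos'])
d=shot('wrist','w7');t=shot('top','t7')
m=np.zeros((600,800,3),np.uint8)
m[:480,:640]=d['pixels'][:,:,::-1]
m[:200,640:]=cv2.resize(t['pixels'][110:170,245:293,::-1],(160,200),interpolation=cv2.INTER_CUBIC)
cv2.imwrite('pics/m7.png',m)
```

```text
[ 0.5206 -0.309   0.2784] [-0.67  0.37  0.22  1.42 -0.   -0.56]
```

View pics/m7.png

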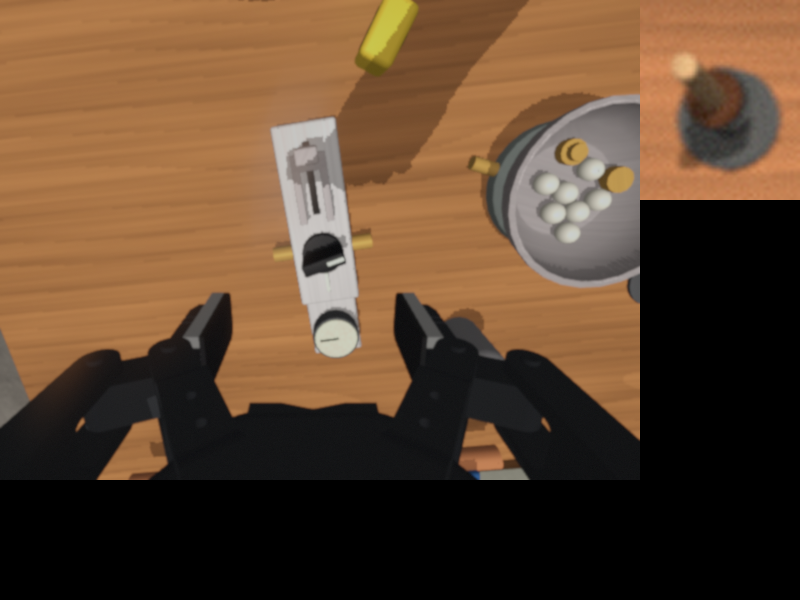

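The wrist view shows the knob at (323,257) with its pointer on the right half (337,262), the fork tab at (304,156) and the gauge at (336,337). The inset shows the rod standing in its socket. I'll zoom in on the bar.

Run:
```python
from h import *
d=load('w7');t=load('t7')
m=np.zeros((600,800,3),np.uint8)
m[:600,:500]=cv2.resize(d['pixels'][225:285,300:350,::-1],(500,600),interpolation=cv2.INTER_CUBIC)
m[:300,500:800]=cv2.resize(t['pixels'][155:205,440:490,::-1],(300,300),interpolation=cv2.INTER_CUBIC)
m[300:600,500:800]=cv2.resize(d['pixels'][130:180,280:330,::-1],(300,300),interpolation=cv2.INTER_CUBIC)
cv2.imwrite('pics/m8.png',m)
```

```text
(no output)
```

View pics/m8.png

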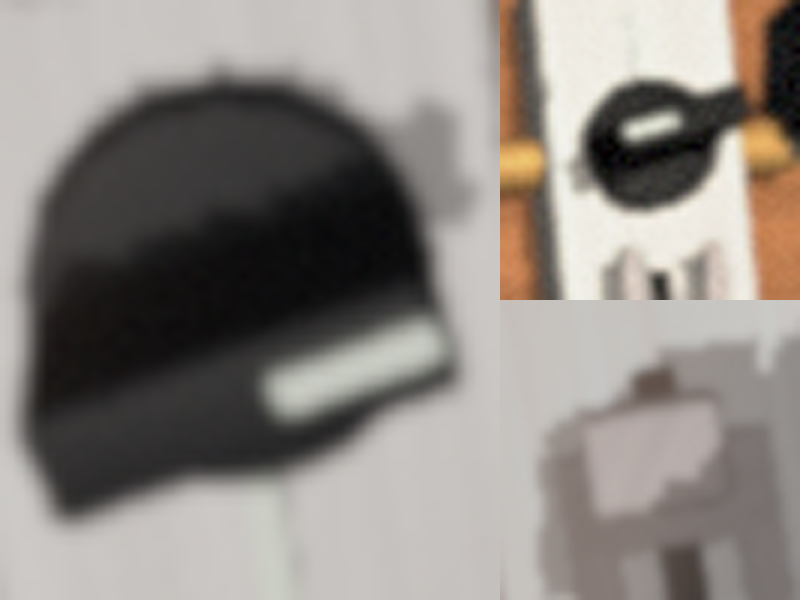

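Run:
```python
from h import *
d=load('w7')
L=w(d,305,272,.077);R=w(d,344.7,259,.077);T=w(d,305.8,155.8,.09);G=w(d,336,337,.05)
c=(L+R)/2;print('L',L,'R',R,'len',np.linalg.norm(R-L),'c',c,'tab',T,'gauge',G)
a=lambda v:np.arctan2(v[1],v[0])
print('bar ang to pointer',a(R-L),'fork dir T->c',a(c-T),'dist',np.linalg.norm((c-T)[:2]),'c->G',a(G-c))
pl=[w(d,*p,.03) for p in[(272,128),(303,303),(334,118),(357,297)]]
print('plate',pl,a(pl[1]-pl[0]),a(pl[3]-pl[2]))
for n in ('orientation','tcp_pos'):print(np.round(env.get_state()[n],4))
t=load('t7');print('top: tab',w(t,477,227,.09),'barend R',w(t,440+243/6,155+100/6,.077))
```

```text
L [ 0.581  -0.3258  0.077 ] R [ 0.571  -0.2836  0.077 ] len 0.04336865227327219 c [ 0.576  -0.3047  0.077 ] tab [ 0.4637 -0.3115  0.09  ] gauge [ 0.6779 -0.3003  0.05  ]
bar ang to pointer 1.803471360238369 fork dir T->c 0.06047824911405868 dist 0.11250568874505854 c->G 0.04315278203210653
plate [array([ 0.4344, -0.3454,  0.03  ]), array([ 0.6394, -0.3361,  0.03  ]), array([ 0.4314, -0.2796,  0.03  ]), array([ 0.6383, -0.2701,  0.03  ])] 0.04533477013939703 0.045883674451859105
[ 1.000e-04  5.120e-02  9.987e-01 -1.000e-04]
[ 0.5211 -0.305   0.2784]
top: tab [ 0.4646 -0.3082  0.09  ] barend R [ 0.5803 -0.3252  0.077 ]
```

Emit:
move_arm(moves=[0.02, 0, 0, -0.12, 0.045, 0.04, 0, 0, -0.24, 0.045, 0.0545, 0, 0, -0.36, 0.045, 0.0545, 0, -0.02, -0.48, 0.045, 0.0545, 0, -0.04, -0.6, 0.045, 0.0545, 0, -0.06, -0.72, 0.045, 0.0545, 0, -0.08, -0.84, 0.045, 0.0545, 0, -0.1, -0.96, 0.045, 0.0545, 0, -0.12, -1.08, 0.045, 0.0545, 0, -0.135, -1.2, 0.045, 0.0545, 0, -0.135, -1.239, 0.045, 0.0545, 0, -0.135, -1.239, 0.045], newtons=40)

```text
clock: 23.18
tcp_pos: [0.5756, -0.3016, 0.1421]
orientation: [-0.001, 0.62, 0.784, -0.0]
wrist_force: [0.3, -0.2, 0.1]
finger_gap: 0.0447
grip_force: 0.0
```

Run:
```python
from h import *
s=env.get_state();print(np.round(s['tcp_pos'],4),np.round(s['orientation'],3))
d=shot('wrist','w9')
cv2.imwrite('pics/c9.png',cv2.resize(d['pixels'][120:420,120:520,::-1],(800,600)))
```

```text
[ 0.5756 -0.3016  0.1421] [-0.001  0.62   0.784 -0.   ]
```

View pics/c9.png

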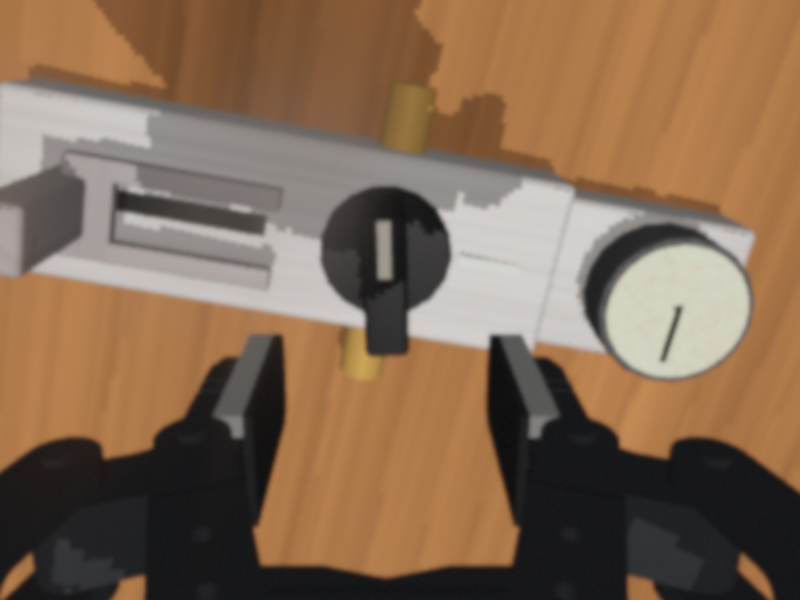

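The bar is vertical in the image and centred between the fingers (x about 386), with the pointer on the far (+y) half. I'll descend, grip and turn clockwise.

Emit:
move_arm(moves=[0, 0, -0.03, 0, 0.045, 0, 0, -0.06, 0, 0.045, 0, 0, -0.078, 0, 0.045, 0, 0, -0.087, 0, 0.045, 0, 0, -0.087, 0, 0.045, 0, 0, -0.087, 0, 0, 0, 0, -0.087, 0, 0, 0, 0, -0.087, 0, 0, 0, 0, -0.087, 0, 0, 0, 0, -0.087, 0, 0])

```text
clock: 24.07
tcp_pos: [0.5762, -0.3045, 0.0586]
orientation: [0.001, 0.621, 0.784, -0.0]
wrist_force: [-4.4, 0.0, 5.7]
finger_gap: 0.0131
grip_force: 40.4
```

Emit:
move_arm(moves=[0, 0, 0, -0.12, 0, 0, 0, 0, -0.24, 0, 0, 0, 0, -0.36, 0, 0, 0, 0, -0.48, 0, 0, 0, 0, -0.6, 0, 0, 0, 0, -0.72, 0, 0, 0, 0, -0.84, 0, 0, 0, 0, -0.96, 0, 0, 0, 0, -1.08, 0, 0, 0, 0, -1.2, 0, 0, 0, 0, -1.32, 0, 0, 0, 0, -1.44, 0])

```text
clock: 25.07
tcp_pos: [0.5759, -0.3045, 0.0586]
orientation: [0.001, 0.984, 0.177, 0.0]
wrist_force: [-3.8, -0.1, 6.5]
finger_gap: 0.0135
grip_force: 40.4
```

Emit:
move_arm(moves=[0, 0, 0, -0.12, 0, 0, 0, 0, -0.24, 0, 0, 0, 0, -0.317, 0, 0, 0, 0, -0.317, 0, 0, 0, 0, -0.317, 0])

```text
clock: 25.48
tcp_pos: [0.5759, -0.3044, 0.0586]
orientation: [0.001, 1.0, 0.023, 0.0]
wrist_force: [-4.1, 0.8, 6.2]
finger_gap: 0.0134
grip_force: 40.5
```

Run:
```python
from h import *
s=env.get_state();q=s['orientation'];print(2*np.arctan2(q[2],q[1]),s['joint_pos'])
```

```text
0.045149235709824966 [-6.08728908e-01  5.58121701e-01 -3.20765643e-02  9.78921366e-01
 -1.44843754e-03  2.48771330e+00]
```

Emit:
move_arm(moves=[0, 0, 0, 0, 0.045, 0, 0, 0, 0, 0.045, 0, 0, 0.03, 0, 0.045, 0, 0, 0.07, 0, 0.045, -0.03, 0, 0.11, 0, 0.06, -0.06, 0, 0.15, 0, 0.06, -0.09, -0.003, 0.19, 0, 0.06, -0.112, -0.006, 0.2, 0, 0.06, -0.112, -0.006, 0.2, 0, 0.06])

```text
clock: 26.23
tcp_pos: [0.4625, -0.3111, 0.2628]
orientation: [0.003, 1.0, 0.022, 0.003]
wrist_force: [0.7, -1.0, 0.7]
finger_gap: 0.0599
grip_force: 0.0
```

Run:
```python
from h import *
s=env.get_state();print(np.round(s['tcp_pos'],4))
d=shot('wrist','w10');t=shot('top','t10')
print(px(d,[[.576,-.305,.077],[.576+.023,-.304,.077],[.576-.023,-.306,.077],[.4637,-.311,.09]]))
m=np.zeros((600,800,3),np.uint8)
m[:480,:640]=d['pixels'][:,:,::-1]
m[:160,640:]=cv2.resize(t['pixels'][155:205,440:490,::-1],(160,160),interpolation=cv2.INTER_CUBIC)
cv2.imwrite('pics/m10.png',m)
```

```text
[ 0.4625 -0.3111  0.2628]
[[308.1  88.3]
 [308.   58.5]
 [308.2 116.8]
 [309.7 220.1]]
```

View pics/m10.png

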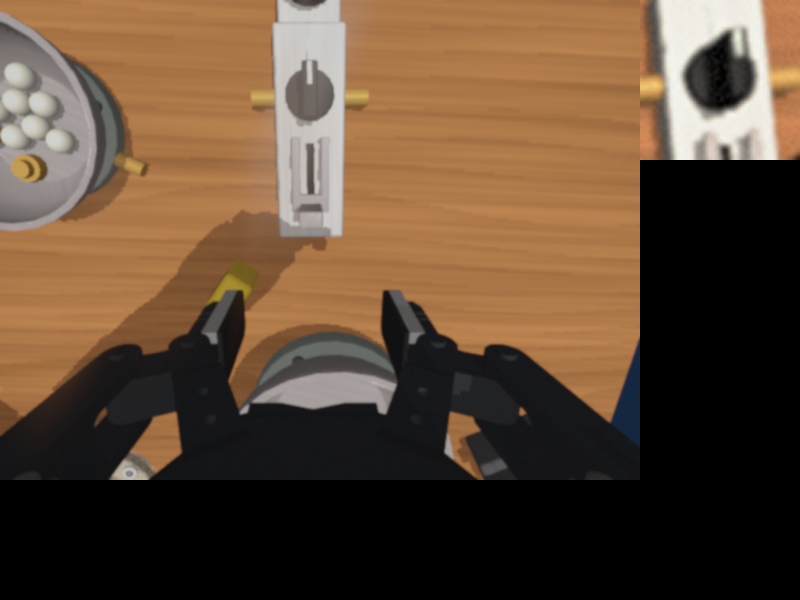

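The knob's bar is aligned with the slide and its pointer (309,70) faces the mark. The tab top is at (311,219), about where I predicted. I'll grip the tab and slide the fork home.

Emit:
move_arm(moves=[0, 0, -0.04, 0, 0.06, 0, 0, -0.08, 0, 0.06, 0, 0, -0.12, 0, 0.06, 0, 0, -0.155, 0, 0.06, 0, 0, -0.18, 0, 0.06, 0, 0, -0.188, 0, 0.06, 0, 0, -0.188, 0, 0.06, 0, 0, -0.188, 0, 0.01, 0, 0, -0.188, 0, 0.01, 0, 0, -0.188, 0, 0.01, 0, 0, -0.188, 0, 0.01, 0, 0, -0.188, 0, 0.01], newtons=30)

```text
clock: 27.33
tcp_pos: [0.4654, -0.3102, 0.0704]
orientation: [0.001, 1.0, 0.023, 0.002]
wrist_force: [0.5, 2.2, 6.4]
finger_gap: 0.0211
grip_force: 32.8
```

Emit:
move_arm(moves=[0.007, 0, 0, 0, 0.01, 0.014, 0.001, 0, 0, 0.01, 0.021, 0.001, 0, 0, 0.01, 0.028, 0.001, 0, 0, 0.01, 0.035, 0.002, 0, 0, 0.01, 0.042, 0.002, 0, 0, 0.01, 0.049, 0.002, 0, 0, 0.01, 0.054, 0.0025, 0, 0, 0.01, 0.059, 0.003, 0, 0, 0.01, 0.062, 0.003, 0, 0, 0.01, 0.062, 0.003, 0, 0, 0.01])

```text
clock: 28.25
tcp_pos: [0.5256, -0.3071, 0.0704]
orientation: [0.001, 1.0, 0.023, -0.0]
wrist_force: [-5.4, 1.1, 10.4]
finger_gap: 0.0215
grip_force: 33.3
```

Emit:
move_arm(moves=[0.001, 0, 0, 0, 0.01, 0.001, 0, 0, 0, 0.05, 0.001, 0, 0, 0, 0.05, 0.001, 0, 0, 0, 0.05, 0.001, 0, 0.04, 0, 0.05, 0, 0, 0.08, 0, 0.05, -0.03, 0, 0.12, 0, 0.06, -0.06, 0, 0.16, 0, 0.06, -0.06, 0, 0.19, 0, 0.06, -0.06, 0, 0.19, 0, 0.06])

```text
clock: 29.08
tcp_pos: [0.4665, -0.3085, 0.2665]
orientation: [0.004, 1.0, 0.022, 0.004]
wrist_force: [1.6, -1.0, 0.7]
finger_gap: 0.0596
grip_force: 0.0
```

Run:
```python
from h import *
s=env.get_state();print(np.round(s['tcp_pos'],4),s['wrist_force'])
d=shot('wrist','w11');t=shot('top','t11')
print('tab top if home',px(d,[.576-.052,-.3075,.09]),'at .055',px(d,[.576-.059,-.3075,.09]))
m=np.zeros((600,800,3),np.uint8)
m[:,:400]=cv2.resize(d['pixels'][60:260,243:377,::-1],(400,600),interpolation=cv2.INTER_CUBIC)
m[:,400:]=cv2.resize(t['pixels'][100:280,245:395,::-1],(400,480),interpolation=cv2.INTER_CUBIC).repeat(1,0) if 0 else cv2.resize(t['pixels'][85:285,250:383,::-1],(400,600))
cv2.imwrite('pics/m11.png',m)
```

```text
[ 0.4665 -0.3085  0.2665] [ 1.63258696 -0.98820715  0.69676157]
tab top if home [[311.  156.8]] at .055 [[310.6 164.9]]
```

View pics/m11.png

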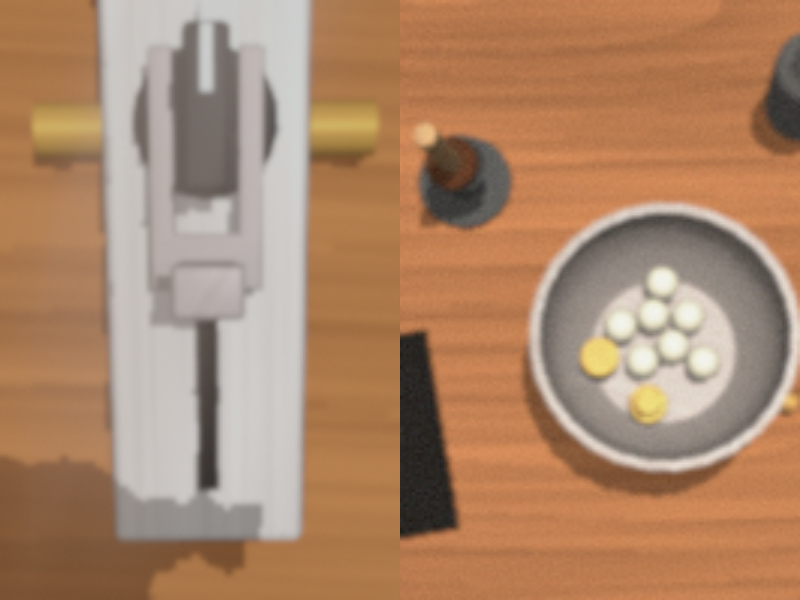

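The fork is home: the tab is at row 157, against 156.8 predicted. The prongs lie either side of the bar, which points at the mark. The rod stands in its socket, and all balls and blanks are in the tub.

```bash
python3 -c "
from workcell import env
print(env.hand_in())"
```

```text
the job is handed in; nothing more can be done
None
```

I've handed the job in, with no verdict shown: both blanks are in the tub, stirred four anticlockwise turns with no balls spilled; the rod is back in its socket, and the knob was set to the mark before the fork was slid fully home.

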